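# Seat the keyed retaining collar on the mirror cell hub

### The job

Fit the knurled retaining collar onto the central spigot of the mirror cell on the turntable: set it over the spigot with its keyways downward, turn it under light pressure until the hidden keyways drop over the three pins, then push it fully home against the wave spring. Finish while still holding it pushed home with the gripper, so that the lock screws can be run in; do not let go. Turn and push it gently, never forcing it against the pins, and leave the other things on the shelf where they are.

Things in the scene. Friction and masses are not known exactly. Their poses are not given: they have to be found in the camera images.
- collar_mid (a point): centre, half-way up, of the loose knurled retaining collar: an aluminium ring with straight knurling all round, 58 mm outside diameter, 26 mm high, open 40 mm bore, about 90 to 145 g. It lies on the shelf the right way up: its underside is 13 mm below this point, z axis up
- collar: the same collar, origin at the centre of its underside. Three keyways, 120 degrees apart, 10 mm wide, 13 mm deep, are cut into the bore from the underside and end blind, unseen from above or the side. Their angle to the pins is unknown; turning a third of a turn (2.1 rad) either way is always enough, and they let the pins in when within about 0.1 rad
- seat (a point): point on the vertical axis of the mirror cell's hub, level with the flat shoulder on which the collar is home, 88 mm above the shelf; z up. collar_mid is 13 mm above it when home, 18 mm when dropped over the pins and resting on the spring, 23.5 mm when still lying on the pins. The boss under the shoulder is 58 mm wide and 14 mm high; the cell's rim clips are 6 mm below the shoulder
- pin_tops (a point): point on the same axis, level with the tops of the three steel pins, 10.5 mm above the seat. The pins are 5 mm thick, 120 degrees apart, and stick out of the spigot to 24 mm from the axis; the collar lies on them until its keyways line up
- spigot_top (a point): centre of the upper end of the aluminium spigot, 30 mm above the seat. The spigot is 37.5 mm in diameter, its last 12 mm tapered to 29 mm
- wave_spring (a joint): travel (m) of the steel wave spring round the foot of the spigot: 0 when free, standing 5 mm above the seat, 0.005 when pressed flush with it. It takes 3 N to start, 8 N to press flush; when let go, it lifts the collar off home again. If a keyway rubs on its pin on the way down, easing the collar 0.05 to 0.1 rad to and fro frees it
- turntable: the fixed base of the cast aluminium turntable, 208 mm in diameter, origin at the centre of its underside. Its platter (232 mm in diameter) carries the black mirror cell mockup and is clamped: it does not turn under the collar. The angle at which it is clamped, and so that of the pins, is not given by this pose
- spacer: plain smooth, thin-walled aluminium spacer ring, 72 mm outside diameter, 10 mm high, no knurling; origin at the centre of its underside; not to be moved
- cup: white ceramic eyepiece cup, 74 mm across, 52 mm high, origin at the centre of its underside; not to be moved
- filter_cell: purple glass filter in a thin black ring, 49 mm across, 9 mm high, origin at the centre of its underside; not to be moved
- barlow: chrome Barlow tube standing upright, 39 mm across, 98 mm high, origin at the centre of its underside; not to be moved
- dust_cap: flat black dust cap, 60 mm across, 15 mm high, origin at the centre of its underside; not to be moved
- blower: black rubber dust blower bulb with an upright nozzle, 66 mm across, 105 mm high, origin at the centre of its underside; not to be moved
- screwdriver_grip (a point): middle of the handle of a screwdriver lying on the shelf, 170 mm long; not to be moved

How it is judged (in metres and radians):
At the end, for the whole second after the job is handed in: The collar is over the spigot with its pins in the keyways and pushed home: its centre at most 15 mm above the shoulder (13 mm when hard home), within 3 mm of the hub's axis and upright within 0.08 rad, at rest, with the gripper's fingers still pressing on it with more than 2 N (z of collar_mid in the frame of seat below 0.015 m and horizontal distance between collar_mid and seat below 0.003 m and angle between collar_mid's own z axis and vertical below 0.08 rad and contact force between the fingers and collar above 2 N and linear speed of collar below 0.02 m/s); the arm keeps its last pose, push and grip.
It fails at once if the collar is forced: more than 150 N between it and the turntable with the mirror cell (contact force between collar and turntable above 150 N).
It fails at once if one of the other loose things (spacer ring, cup, filter cell, Barlow, dust cap, blower, screwdriver) is moved by more than 25 mm (distance of any of spacer, cup, filter_cell, barlow, dust_cap, blower, screwdriver_grip from where it was at the start of the episode above 0.025 m).
It also fails if it takes over 54 s, if anything falls off the work surface, if the arm or the gripper's body presses on something with over 40 N, if the wrist force passes 120 N, or if a joint passes its speed limit or range.

### The arm

A 6-joint arm with a two-finger parallel gripper is mounted at the origin on the work surface. World frame = base frame: x ahead of the robot, y to its left, z up, the work surface at z = 0. Lengths are in mm, angles in rad, forces in N, time in s.
With the tool pointing down it reaches from about 325 to 875 mm from the base axis. Payload 4.4 kg.
Tool frame: the origin (TCP) lies at the very end of the fingers, on their centre line; the grasp point (between the pads) lies 19 mm behind it; z points along the fingers, y is the direction in which the jaws open and shut (so a half turn about z gives the same grasp; the last joint's range is limited). The gripper opens to 85 mm and grips with 20 to 120 N. Pads are 22 mm wide; open, the fingers measure 114 mm over their backs; the gripper's body (76 mm by 85 mm) begins 54 mm behind the grasp point. The pads swing forward as they close: fully open they stand 13 mm farther back than shut.
Start: joints at [1.192, 0.207, 1.542, -0, 1.393, -0.15], TCP at [130.425, 560.015, 231.282] pointing down, gripper open.
Joint ranges: [-2.73, 2.73], [-0.86, 2.22], [0.23, 2.46], [-1.11, 4.25], [0.08, 2.63], [-2.82, 2.82]. Speed limits (rad/s): [2.79, 2.79, 3.14, 3.14, 3.14, 3.14].

### API

Orientations are given as a unit quaternion [x, y, z, w].
In Python, from cell import r gives the robot as it stands.
- The arm moves only by the shell command python3 -m jog 'ROWS' [FORCE]. ROWS is JSON, a list of rows, each a list of 3 entries, a list of its own where there are three numbers: the closure, from 0 (fully open) to 1 (shut), then the shift along the tool's x, y, z in cm, then the turn about the tool's z in rad. A call has 1 to 5 rows; each row shifts and turns the commanded pose from where the row before left it, along the tool's axes as they then stand; what a row does not reach is not made up. A row lasts 1/8 s, in which the tool goes at most 62.5 mm and 10.7 degrees, less where a joint would pass 70% of its speed; a pose out of reach is approached as far as the arm can. A call with a gripper value outside its range is refused whole. The fingers move at their own pace and stop on an object; FORCE is the grip in N (left out, the last holds). Time passes only in rows, so rows that do not move let the fingers close. It gives the time, the measured TCP pose, the force and the opening at its end, in the units of the state.
- r.observe(): the state, without advancing time (a new reading comes with each control period).
- r.grab_frame(name): name is "scene" or "top" or "wrist"; returns the picture (480x640x3 uint8, blue, green, red); there is no depth.
- r.calibration(name): a dict with "vertical_fov" (degrees; the focal length in pixels is half the picture's height over the tangent of half this angle, whatever the lens; pixels are square), "cx", "cy" (the principal point, pixels), "xyz" and "rotation" of the camera in the world; the wrist camera has in their place "hand_eye" (4x4, takes a point from camera to tool coordinates, whose origin is the TCP and whose axes are the flange's). Camera axes: x right, y up, looking along -z (the intrinsics and any distortion apply to the point x, -y, -z); pixel columns grow to the right and rows downward; lengths in mm; the calibration is good to about 2 mm. A picture is of the moment at which its call begins: read the wrist's pose just before it. calibration takes no time and is no camera call.
- r.hand_in(): hands the job in, once; it reports no verdict.
Trained networks look in the newest picture that a camera, given by its name, has taken for a name from the list of things; names that differ only in an ending like _2 or _b are one class to them, and where a whole thing is asked for, a point or a joint stands for the part that bears it (a point fixed in the world has none). Each returns a list of dicts, best first, with "p" (0 to 1); they miss things now and then, are a little off and sometimes report something else, mostly with a low value. They report only what shows in the picture. A call takes as long as a camera call.
- r.look_for(camera, target): "at" ([x, y, z] in mm, in world coordinates, good to about 4 mm: the middle of the surface that is visible of it).
- r.pinpoint(camera, target): "at" ([x, y, z] in mm, in world coordinates, good to about 4 mm: a listed point, or the origin of a listed thing).
The state is a dict: "time_s": time; "qpos": joint angles; "dq": joint speeds; "joint_efforts": joint torques, N m; "tcp_pos": TCP position; "orientation": TCP orientation; "ft_force": force on the tool from outside, world axes, zero at the start; "moment": the same for the moment, N m; "gripper_width": finger opening in mm.
Only numpy, scipy, OpenCV 4.12 (cv2) and the standard library are available. Lean on these libraries where they do the work, as an engineer would, in place of code of your own. Each camera call takes 0.05 s, during which the arm holds its last target.

## Working session

There is one attempt and no reset: what is moved stays moved. The work goes in short steps, Python scripts to look and compute and a shell command to move; the robot and the scene stay as the last step left them, time stands still between calls to the robot, and variables do not carry over. Pictures are saved under pics/ and viewed, and the job is handed in when it is done.

```bash
ls; mkdir -p pics
python3 - <<'E'
from cell import r
import cv2
s=r.observe();print(s)
for n in("scene","top","wrist"):
    f=r.grab_frame(n);cv2.imwrite(f"pics/{n}0.png",f)
    print(n,r.calibration(n))
    for t in("collar_mid","seat","spigot_top","pin_tops"):
        print(t,[(round(d["p"],2),[round(v,1) for v in d["at"]]) for d in r.pinpoint(n,t)[:3]])
print(r.observe()["time_s"])
E
```

```text
pics
{'time_s': 0.0, 'qpos': array([ 1.19148861e+00,  2.07463150e-01,  1.54300321e+00,  1.27190580e-05,
        1.39351474e+00, -1.50508236e-01]), 'dq': array([ 0.00030404,  0.0004105 , -0.00080359,  0.00078247,  0.00140098,
       -0.00042363]), 'joint_efforts': array([-1.43906080e-03, -3.83052635e+01, -2.91586107e+01, -3.54792073e-04,
        1.09556704e-02,  1.48195483e-05]), 'tcp_pos': array([130.13241911, 559.27440831, 230.07792617]), 'orientation': array([ 1.14151412e-01,  9.93462646e-01, -1.15092388e-03, -3.18711672e-04]), 'ft_force': array([-0.3505185 ,  0.16591984, -0.68768303]), 'moment': array([-0.03822056, -0.0200455 ,  0.00075394]), 'gripper_width': 85.76765182931523}
scene {'vertical_fov': 46.25457848765797, 'cx': 320.7054551045469, 'cy': 242.51918732176173, 'xyz': array([1146.6194384 ,  836.6172519 ,  784.07897646]), 'rotation': array([0.14540243, 0.44458277, 0.84322966, 0.2648925 ])}
collar_mid [(0.8, [548.4, 377.5, 10.5])]
seat [(0.75, [601.7, 60.1, 87.9]), (0.2, [584.9, -337.8, 0.6])]
spigot_top [(0.79, [599.6, 57.8, 117.3]), (0.59, [672.4, -395.0, 10.9]), (0.35, [4
[... 216 characters left out ...]
,  0.06016833,  0.7098161 , -0.69816764])}
collar_mid [(0.92, [543.8, 381.4, 13.7])]
seat [(0.85, [598.8, 55.6, 86.3])]
spigot_top [(0.79, [597.6, 57.9, 116.1])]
pin_tops [(0.81, [597.1, 56.8, 97.9])]
wrist {'vertical_fov': 66.35715426679539, 'cx': 322.6129448813418, 'cy': 228.97680386817257, 'hand_eye': array([[ 3.26130118e-04,  9.63644687e-01,  2.67186845e-01,
         6.70865888e+01],
       [ 9.99999884e-01, -2.19823425e-04, -4.27784551e-04,
         4.77192873e-01],
       [-3.53498383e-04,  2.67186954e-01, -9.63644648e-01,
        -1.42165042e+02],
       [ 0.00000000e+00,  0.00000000e+00,  0.00000000e+00,
         1.00000000e+00]])}
collar_mid []
seat []
spigot_top []
pin_tops []
0.75
```

View images.

View pics/scene0.png

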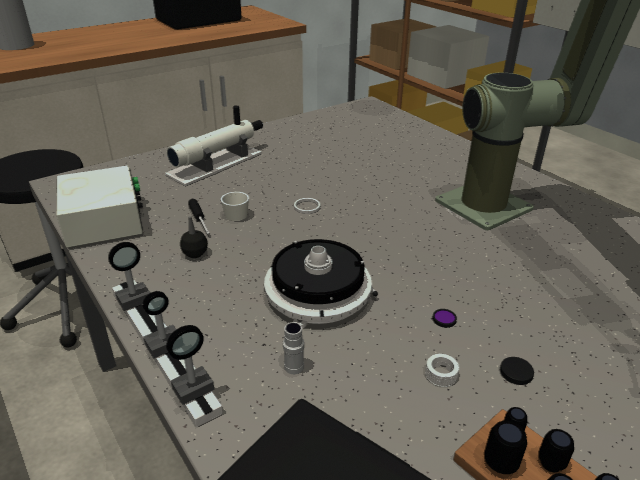

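View pics/top0.png

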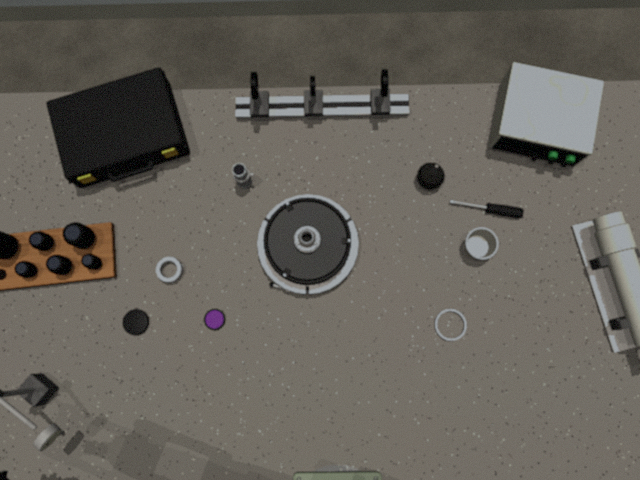

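View pics/wrist0.png

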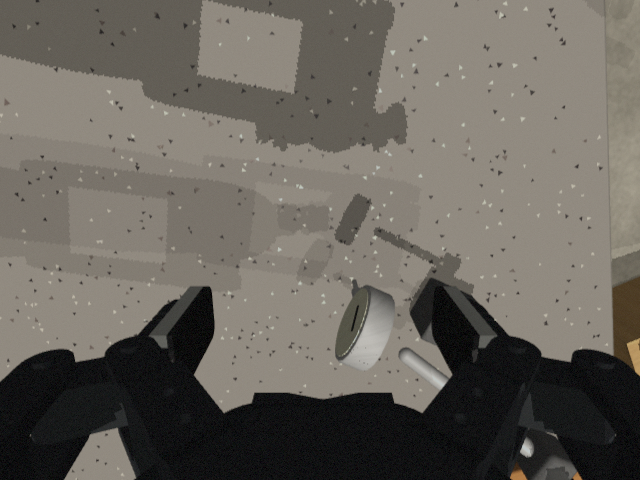

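```bash
python3 -m jog '[[0,[-5.4,-0.9,0.2],0],[0,[-5.4,-0.9,0.2],0],[0,[-5.4,-0.9,0.2],0],[0,[-5.4,-0.9,0.2],0],[0,[-5.4,-0.9,0.7],0]]' 60
python3 -m jog '[[0,[-5.4,-0.9,1],0],[0,[-5.4,-0.9,1.5],0],[0,[-5.4,-0.9,1.5],0],[0,[-5.4,-0.9,1.5],0],[0,[0,0,0],0]]'
cat > h.py <<'E'
from cell import r
import numpy as np, cv2
from scipy.spatial.transform import Rotation as R
def cam(n,s=None):
    c=r.calibration(n); f=240/np.tan(np.radians(c["vertical_fov"]/2))
    K=np.array([[f,0,c["cx"]],[0,f,c["cy"]],[0,0,1]])
    if n=="wrist":
        H=c["hand_eye"]; T=R.from_quat(s["orientation"]).as_matrix()
        Rw=T@H[:3,:3]; p=T@H[:3,3]+s["tcp_pos"]
    else: Rw=R.from_quat(c["rotation"]).as_matrix(); p=np.array(c["xyz"])
    return K,Rw@np.diag([1,-1,-1]),p
def ray(C,uv):
    K,Rw,p=C; d=Rw@np.linalg.solve(K,[uv[0],uv[1],1]); return p,d/np.linalg.norm(d)
def onz(C,uv,z):
    p,d=ray(C,uv); return p+d*(z-p[2])/d[2]
def proj(C,X):
    K,Rw,p=C; q=K@(Rw.T@(np.asarray(X,float)-p)); return q[:2]/q[2]
def tri(rs):
    A=np.zeros((3,3));b=np.zeros(3)
    for p,d in rs: M=np.eye(3)-np.outer(d,d);A+=M;b+=M@p
    return np.linalg.solve(A,b)
def totool(s,v): return R.from_quat(s["orientation"]).as_matrix().T@np.asarray(v,float)
E
python3 - <<'E'
from h import *
np.set_printoptions(precision=3,suppress=True)
s=r.observe();f=r.grab_frame("wrist");cv2.imwrite("pics/w1.png",f)
print(s["time_s"],s["tcp_pos"],s["orientation"],s["qpos"])
print(r.pinpoint("wrist","collar_mid"))
np.save("s1.npy",np.r_[s["tcp_pos"],s["orientation"]])
E
```

```text
time_s: 1.38
tcp_pos: [385.1, 454.5, 216.9]
orientation: [0.114, 0.993, 0.001, 0.001]
ft_force: [-0.1, 0.5, -0.1]
gripper_width: 85.5
time_s: 2.0
tcp_pos: [588.0, 367.6, 158.5]
orientation: [0.117, 0.993, -0.001, -0.001]
ft_force: [-0.5, -0.2, -0.4]
gripper_width: 85.2
2.0 [587.955 367.615 158.548] [ 0.117  0.993 -0.001 -0.001] [ 0.435  0.514  1.285 -0.001  1.346 -0.902]
[]
```

View pics/w1.png

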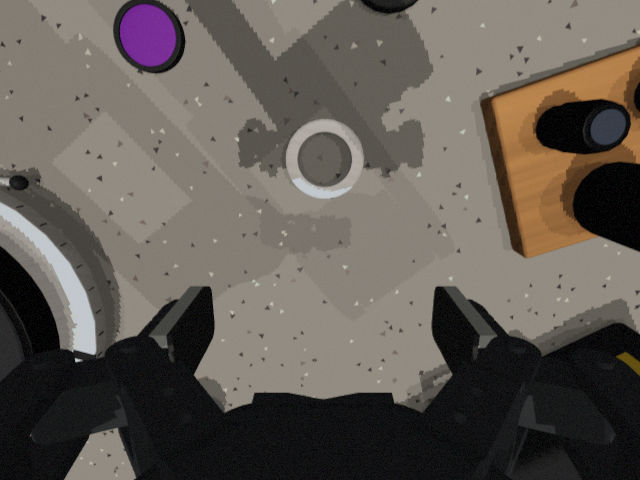

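Run:
```python
from h import *
np.set_printoptions(precision=1,suppress=True)
f=cv2.imread("pics/w1.png");cv2.imwrite("pics/w1c.png",cv2.resize(f[100:220,260:400],None,fx=5,fy=5,interpolation=cv2.INTER_CUBIC))
v=np.load("s1.npy");s=dict(tcp_pos=v[:3],orientation=v[3:]);C=cam("wrist",s)
a=onz(C,(325,159),26);print(a)
T=R.from_quat(v[3:]).as_matrix()
print(totool(s,a-v[:3]))
```

```text
[544.9 379.9  26. ]
[ 44.5   2.3 132.6]
```

View pics/w1c.png

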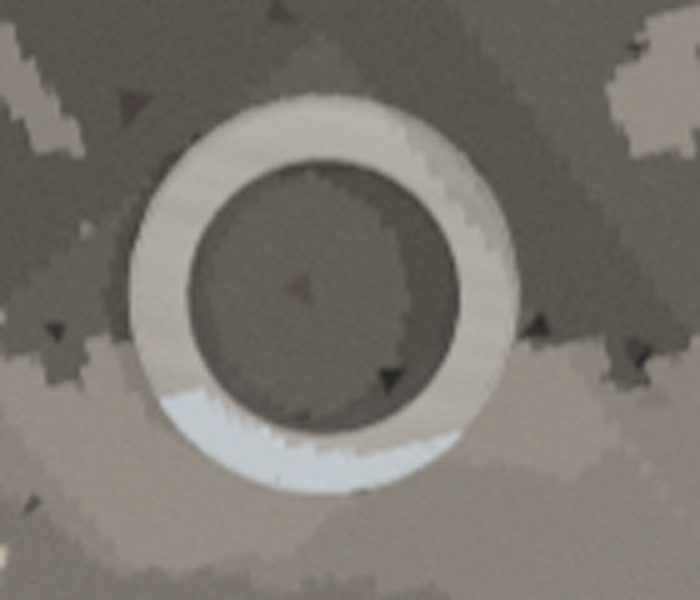

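```bash
python3 -m jog '[[0,[1.5,0.2,4],0],[0,[1.5,0,3],0],[0,[0,0,0],0]]'
python3 - <<'E'
from h import *
np.set_printoptions(precision=3,suppress=True)
s=r.observe();f=r.grab_frame("wrist");cv2.imwrite("pics/w2.png",f)
print(s["time_s"],s["tcp_pos"],s["orientation"],s["qpos"])
print(r.pinpoint("wrist","collar_mid"))
np.save("s2.npy",np.r_[s["tcp_pos"],s["orientation"]])
E
```

```text
time_s: 2.48
tcp_pos: [552.0, 380.0, 88.7]
orientation: [0.113, 0.994, -0.002, -0.003]
ft_force: [-0.0, 0.0, -0.0]
gripper_width: 85.1
2.475 [551.999 379.967  88.655] [ 0.113  0.994 -0.002 -0.003] [ 0.474  0.542  1.398  0.     1.209 -0.872]
[]
```

View pics/w2.png

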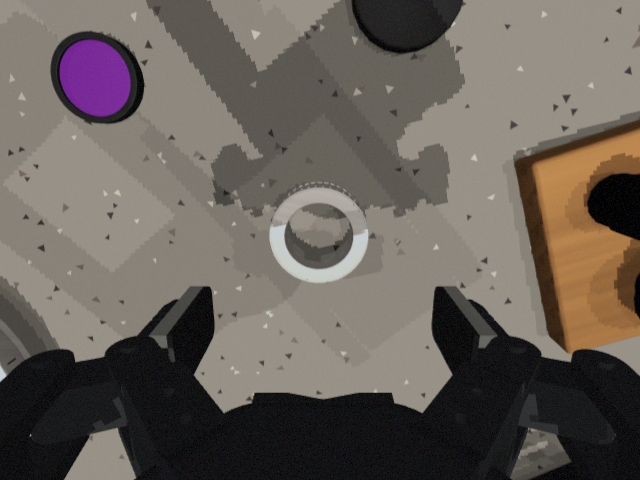

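Run:
```python
from h import *
np.set_printoptions(precision=1,suppress=True)
Cs=[];ss=[]
for i in(1,2):
    v=np.load(f"s{i}.npy");s=dict(tcp_pos=v[:3],orientation=v[3:]);Cs.append(cam("wrist",s));ss.append(s)
uv=[(324.8,159),(318.8,235)]
print(tri([ray(c,u) for c,u in zip(Cs,uv)]), onz(Cs[1],uv[1],26))
a=onz(Cs[1],uv[1],26)
print(totool(ss[1],a-ss[1]["tcp_pos"]))
s=r.observe();print(s["tcp_pos"],totool(s,a-s["tcp_pos"]))
```

```text
[544.9 379.7  25.5] [544.7 379.7  26. ]
[ 6.6 -1.7 62.7]
[556.7 380.9  92.9] [11.5 -4.  66.9]
```

```bash
python3 -m jog '[[0,[0,0,0],0]]'
python3 - <<'E'
from h import *
np.set_printoptions(precision=3,suppress=True)
for i in range(4):
    s=r.observe();f=r.grab_frame("wrist");print(s["time_s"],s["tcp_pos"],s["orientation"],s["dq"])
cv2.imwrite("pics/w3.png",f)
np.save("s3.npy",np.r_[s["tcp_pos"],s["orientation"]])
g=cv2.cvtColor(f,cv2.COLOR_BGR2GRAY)
c=cv2.HoughCircles(cv2.medianBlur(g,3),cv2.HOUGH_GRADIENT,1,30,param1=100,param2=25,minRadius=25,maxRadius=60);print(c)
cv2.imwrite("pics/w3c.png",cv2.resize(f[160:310,240:400],None,fx=4,fy=4,interpolation=cv2.INTER_CUBIC))
E
```

```text
time_s: 2.7
tcp_pos: [558.5, 380.8, 94.3]
orientation: [0.114, 0.993, 0.001, 0.002]
ft_force: [0.3, 0.9, -0.3]
gripper_width: 85.4
2.7 [558.523 380.76   94.251] [0.114 0.993 0.001 0.002] [-0.01   0.002 -0.002  0.001  0.002  0.001]
2.75 [558.479 380.533  94.009] [0.114 0.993 0.001 0.002] [-0.004  0.007  0.009 -0.002 -0.001 -0.001]
2.8 [558.267 380.288  93.613] [0.114 0.993 0.001 0.002] [-0.002  0.009  0.01   0.001  0.     0.002]
2.85 [557.979 380.089  93.122] [0.114 0.993 0.001 0.001] [-0.002  0.007  0.01  -0.002 -0.002 -0.   ]
[[[316.5 221.5  47.4]
  [ 94.5  68.5  43.5]]]
```

View pics/w3c.png

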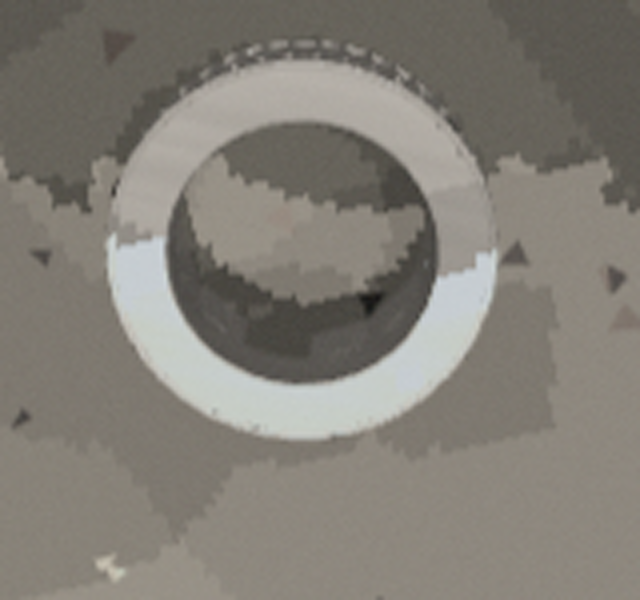

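Run:
```python
from h import *
np.set_printoptions(precision=1,suppress=True)
s0=r.observe()
Cs=[];ss=[]
for i in(1,2,3):
    v=np.load(f"s{i}.npy");s=dict(tcp_pos=v[:3],orientation=v[3:]);Cs.append(cam("wrist",s));ss.append(s)
uv=[(324.8,159),(318.8,235),(315.8,222)]
print(tri([ray(c,u) for c,u in zip(Cs,uv)]), [onz(c,u,26) for c,u in zip(Cs,uv)])
a=onz(Cs[2],uv[2],26)
print(s0["tcp_pos"],totool(s0,a-s0["tcp_pos"]),totool(s0,a-np.array([556.6,379.8,91.3])))
```

```text
[544.9 379.7  24.7] [array([544.9, 379.8,  26. ]), array([544.7, 379.7,  26. ]), array([544.4, 379.9,  26. ])]
[557.7 379.9  92.7] [13.  -3.1 66.6] [12.  -2.8 65.3]
```

```bash
python3 -m jog '[[0,[0.6,-0.2,2.5],0],[0,[0.6,-0.1,2.5],0],[0,[0,0,2],0],[0,[0,0,1],0],[0,[0,0,0.5],0]]'
python3 -m jog '[[0,[0,0,0.2],0],[0,[0,0,0],0]]'
python3 - <<'E'
from h import *
np.set_printoptions(precision=3,suppress=True)
s=r.observe();f=r.grab_frame("wrist");cv2.imwrite("pics/w4.png",f)
print(s["time_s"],s["tcp_pos"],s["orientation"],s["qpos"])
f=r.grab_frame("scene");cv2.imwrite("pics/s4.png",cv2.resize(f[280:420,370:530],None,fx=4,fy=4,interpolation=cv2.INTER_CUBIC))
E
```

```text
time_s: 3.52
tcp_pos: [544.7, 379.4, 5.9]
orientation: [0.114, 0.993, 0.0, 0.0]
ft_force: [-1.1, 0.6, -0.9]
gripper_width: 85.2
time_s: 3.78
tcp_pos: [544.9, 379.7, 5.0]
orientation: [0.114, 0.993, 0.0, 0.001]
ft_force: [0.4, 0.0, -0.6]
gripper_width: 85.2
3.775 [544.876 379.731   4.966] [0.114 0.993 0.    0.001] [ 0.478  0.635  1.451  0.     1.054 -0.863]
```

View pics/w4.png

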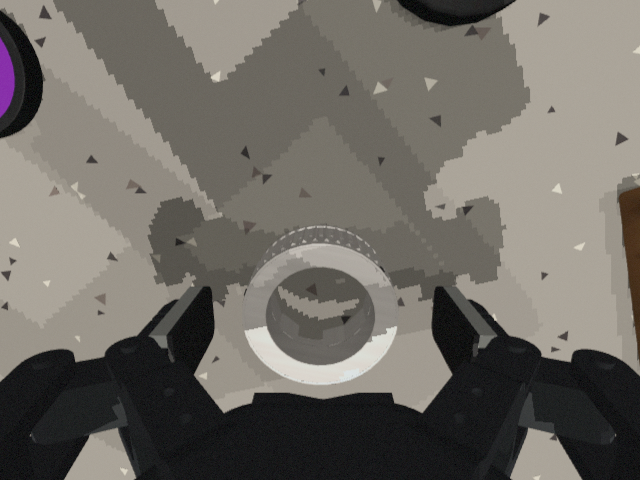

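View pics/s4.png

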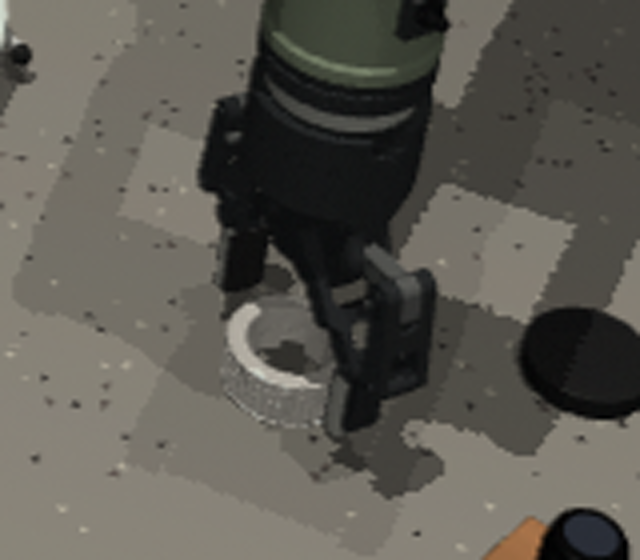

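```bash
python3 -m jog '[[0,[0,0.05,0.4],0],[0.5,[0,0,0],0],[1,[0,0,0],0],[1,[0,0,0],0]]' 60
python3 -m jog '[[1,[0,0,0],0],[1,[0,0,0],0]]'
python3 - <<'E'
from h import *
np.set_printoptions(precision=3,suppress=True)
s=r.observe();f=r.grab_frame("wrist");cv2.imwrite("pics/w5.png",f)
print(s["time_s"],s["tcp_pos"],s["orientation"],s["qpos"])
E
```

```text
time_s: 4.38
tcp_pos: [544.8, 380.2, 0.8]
orientation: [0.114, 0.993, 0.0, 0.0]
ft_force: [-0.0, 0.5, 3.2]
gripper_width: 57.4
time_s: 4.62
tcp_pos: [544.8, 380.2, 0.8]
orientation: [0.114, 0.993, 0.0, 0.0]
ft_force: [0.7, 0.3, 2.8]
gripper_width: 57.2
4.625 [544.773 380.177   0.791] [0.114 0.993 0.    0.   ] [ 0.479  0.641  1.451 -0.     1.048 -0.863]
```

View pics/w5.png

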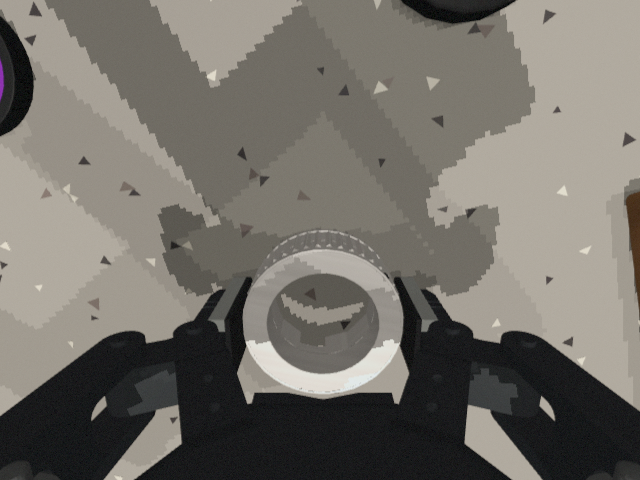

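```bash
python3 -m jog '[[1,[0,0,-3],0],[1,[0,0,-6],0],[1,[-1,-2,-5],0],[1,[-3,-4.7,-2],0],[1,[-3,-4.7,-2],0]]'
python3 -m jog '[[1,[-3,-4.7,-2],0],[1,[-3,-4.7,0],0],[1,[-3,-4.7,0],0],[1,[-2.5,-4.7,0],0]]'
python3 -m jog '[[1,[0,0,0],0],[1,[0,0,0],0],[1,[0,0,0],0],[1,[0,0,0],0]]'
python3 - <<'E'
from h import *
np.set_printoptions(precision=3,suppress=True)
for i in range(2):
  s=r.observe();f=r.grab_frame("wrist");cv2.imwrite("pics/w6.png",f)
  print(s["time_s"],s["tcp_pos"],s["orientation"],s["qpos"],s["ft_force"])
np.save("s6.npy",np.r_[s["tcp_pos"],s["orientation"]])
for t in("seat","spigot_top"):print(r.pinpoint("wrist",t))
E
```

```text
time_s: 5.3
tcp_pos: [586.4, 252.1, 180.6]
orientation: [0.113, 0.994, -0.0, -0.0]
ft_force: [0.8, -0.4, -0.9]
gripper_width: 57.3
time_s: 5.8
tcp_pos: [655.8, 42.0, 199.0]
orientation: [0.114, 0.993, -0.0, -0.001]
ft_force: [0.3, 0.0, -1.4]
gripper_width: 57.2
time_s: 6.3
tcp_pos: [655.7, 45.3, 200.1]
orientation: [0.113, 0.994, 0.0, -0.0]
ft_force: [0.7, 0.3, -2.0]
gripper_width: 56.9
6.3 [655.659  45.322 200.149] [ 0.113  0.994  0.    -0.   ] [-0.063  0.402  1.355  0.     1.385 -1.407] [ 0.742  0.342 -2.005]
6.35 [655.791  45.145 200.286] [ 0.113  0.994  0.    -0.   ] [-0.063  0.402  1.355  0.     1.384 -1.407] [ 0.163  0.318 -2.051]
[{'at': [600.5, 55.9, 86.8], 'p': 0.71}]
[{'at': [598.4, 59.8, 117.7], 'p': 0.56}]
```

View pics/w6.png

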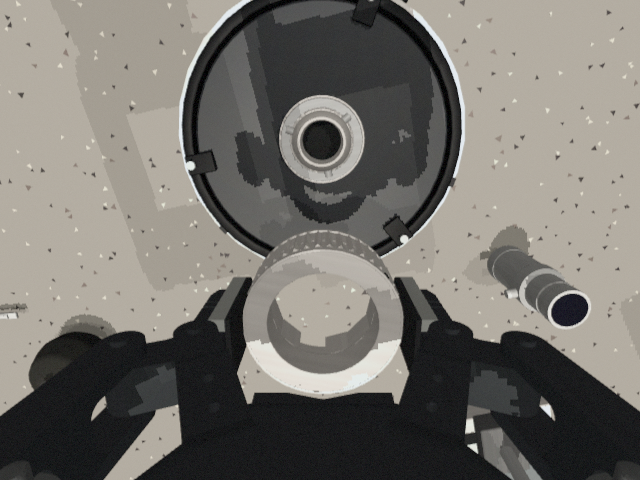

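Run:
```python
import cv2
f=cv2.imread("pics/w6.png");cv2.imwrite("pics/w6c.png",cv2.resize(f[85:195,265:380],None,fx=6,fy=5.45,interpolation=cv2.INTER_CUBIC))
```

```text
(no output)
```

View pics/w6c.png

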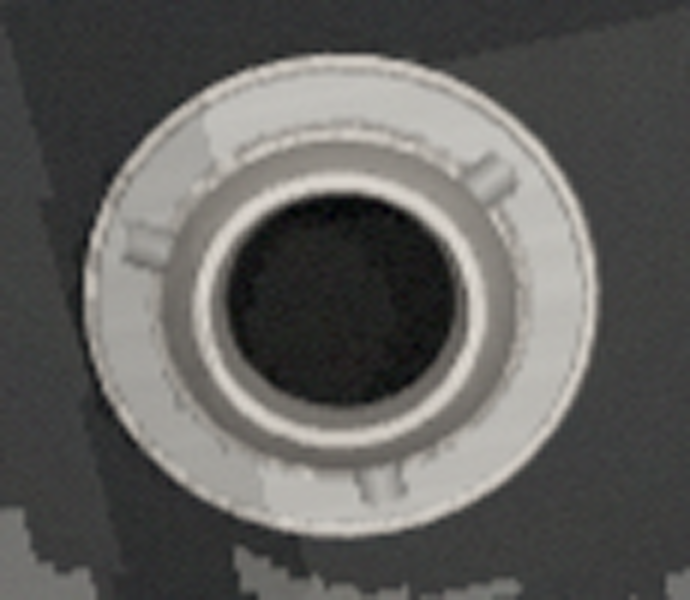

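Run:
```python
from h import *
np.set_printoptions(precision=1,suppress=True)
v=np.load("s6.npy");s=dict(tcp_pos=v[:3],orientation=v[3:]);C=cam("wrist",s)
print(onz(C,(322,141.7),118),onz(C,(321.9,139.3),88))
# size check for heights
for z,w in((118,(487-197)/6),(88,(598-85)/6)):
    a=onz(C,(322-w/2,141),z);b=onz(C,(322+w/2,141),z);print(z,np.linalg.norm(a-b))
# collar top centre in grip: outer circle approx
print(totool(s,onz(C,(323,319),s["tcp_pos"][2]+25.2)-s["tcp_pos"]))
print(proj(C,s["tcp_pos"]+[0,0,25.2]))
```

```text
[598.6  58.6 118. ] [598.1  58.6  88. ]
118 28.759825345154997
88 57.67485456707317
[  1.5   0.7 -25.2]
[321.1 322.8]
```

```bash
python3 -m jog '[[1,[3,0,1],0],[1,[2.2,0,2],0],[1,[0.65,0,2],0],[1,[0,0,0],0],[1,[0,0,0],0]]'
python3 -m jog '[[1,[0,0,0],0],[1,[0,0,0],0],[1,[0,0,0],0]]'
python3 - <<'E'
from h import *
np.set_printoptions(precision=3,suppress=True)
for i in range(2):
  s=r.observe();f=r.grab_frame("wrist");cv2.imwrite("pics/w7.png",f)
  print(s["time_s"],s["tcp_pos"],s["orientation"],s["qpos"],s["ft_force"])
np.save("s7.npy",np.r_[s["tcp_pos"],s["orientation"]])
f=r.grab_frame("scene");cv2.imwrite("pics/s7.png",cv2.resize(f[190:330,240:400],None,fx=4,fy=4,interpolation=cv2.INTER_CUBIC))
E
```

```text
time_s: 7.12
tcp_pos: [600.2, 57.1, 151.3]
orientation: [0.114, 0.993, 0.0, 0.001]
ft_force: [0.6, -0.2, -1.3]
gripper_width: 57.2
time_s: 7.5
tcp_pos: [599.5, 57.0, 150.7]
orientation: [0.114, 0.993, 0.0, 0.0]
ft_force: [-0.5, 0.9, -1.8]
gripper_width: 57.2
7.5 [599.473  57.017 150.688] [0.114 0.993 0.    0.   ] [-0.049  0.337  1.551  0.     1.252 -1.391] [-0.536  0.864 -1.818]
7.55 [599.307  57.061 150.52 ] [0.114 0.993 0.    0.   ] [-0.049  0.337  1.552  0.     1.252 -1.391] [-0.219 -0.098 -0.973]
```

View pics/w7.png

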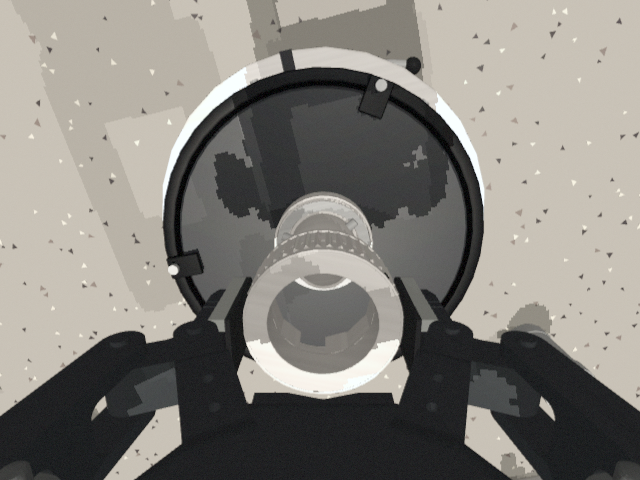

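View pics/s7.png

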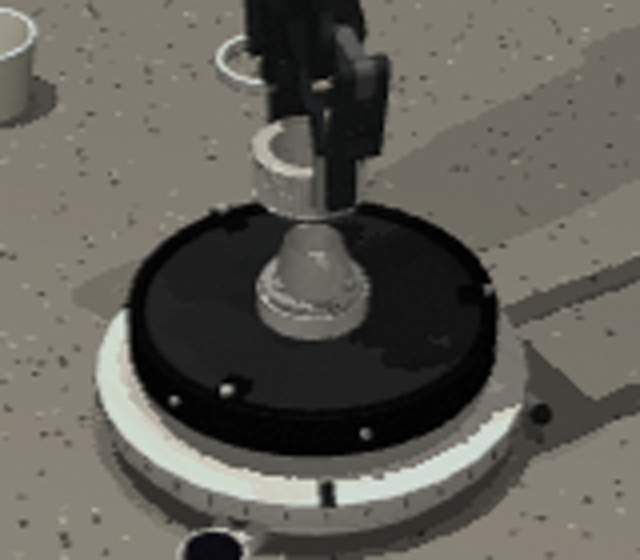

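Run:
```python
from h import *
np.set_printoptions(precision=2,suppress=True)
v=np.load("s7.npy");s=dict(tcp_pos=v[:3],orientation=v[3:]);C=cam("wrist",s)
f=cv2.imread("pics/w7.png");cv2.imwrite("pics/w7c.png",cv2.resize(f[180:300,260:390],None,fx=5,fy=5,interpolation=cv2.INTER_CUBIC))
for z in (88,118):print(z,proj(C,[v[0],v[1],z]),proj(C,[598.4,58.6,z]))
# predicted top arc of boss
t=np.linspace(0,2*np.pi,73)
for ctr in([598.4,58.6],[v[0],v[1]]):
  P=np.array([proj(C,[ctr[0]+29*np.cos(a),ctr[1]+29*np.sin(a),88]) for a in t]);print(P.min(0),P.max(0))
  P=np.array([proj(C,[ctr[0]+14.5*np.cos(a),ctr[1]+14.5*np.sin(a),118]) for a in t]);print(P.min(0),P.max(0))
print(totool(s,[598.4-v[0],58.6-v[1],0]))
```

```text
88 [321.63 245.92] [323.84 243.92]
118 [321.5  264.37] [324.05 262.09]
[274.26 194.98] [373.41 289.45]
[295.42 234.64] [352.67 288.42]
[272.12 197.13] [371.12 291.32]
[292.92 237.02] [350.07 290.61]
[ 1.23  1.29 -0.  ]
```

View pics/w7c.png

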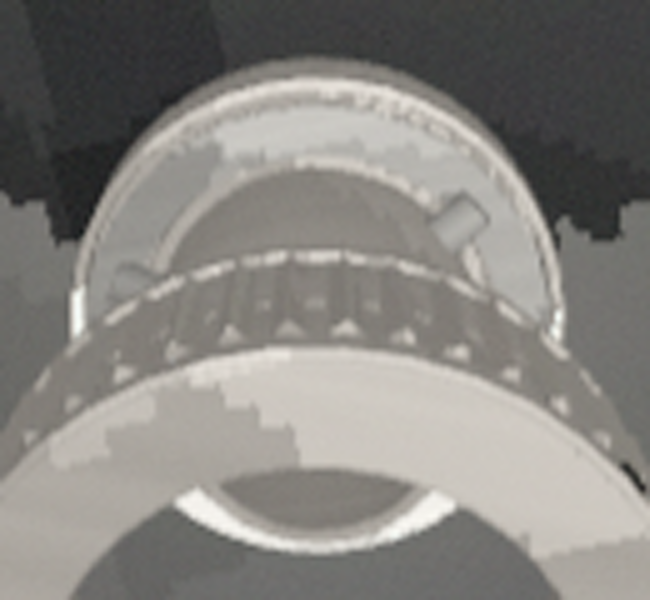

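```bash
python3 -m jog '[[1,[0,0.06,1],0],[1,[0,0,1.5],0],[1,[0,0,1],0],[1,[0,0,0.5],0],[1,[0,0,0.5],0]]' 60
python3 -m jog '[[1,[0,0,0.3],0],[1,[0,0,0],0]]'
python3 - <<'E'
from h import *
np.set_printoptions(precision=3,suppress=True)
s=r.observe();print(s["time_s"],s["tcp_pos"],s["orientation"],s["ft_force"],s["moment"],s["qpos"])
f=r.grab_frame("wrist");cv2.imwrite("pics/w8.png",f)
f=r.grab_frame("scene");cv2.imwrite("pics/s8.png",cv2.resize(f[190:330,240:400],None,fx=4,fy=4,interpolation=cv2.INTER_CUBIC))
E
```

```text
time_s: 8.28
tcp_pos: [598.7, 57.8, 104.9]
orientation: [0.114, 0.993, -0.0, -0.001]
ft_force: [-3.4, 0.7, 1.1]
gripper_width: 57.3
time_s: 8.52
tcp_pos: [598.5, 57.8, 101.8]
orientation: [0.114, 0.993, -0.0, -0.001]
ft_force: [-2.4, -0.1, -2.1]
gripper_width: 57.2
8.525 [598.478  57.84  101.839] [ 0.114  0.993 -0.    -0.001] [-2.402 -0.094 -2.101] [ 0.034  0.44  -0.014] [-0.048  0.394  1.586  0.     1.163 -1.39 ]
```

View pics/w8.png

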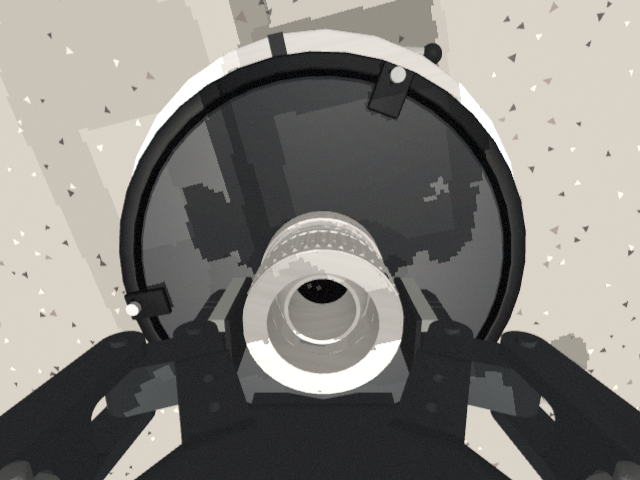

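View pics/s8.png

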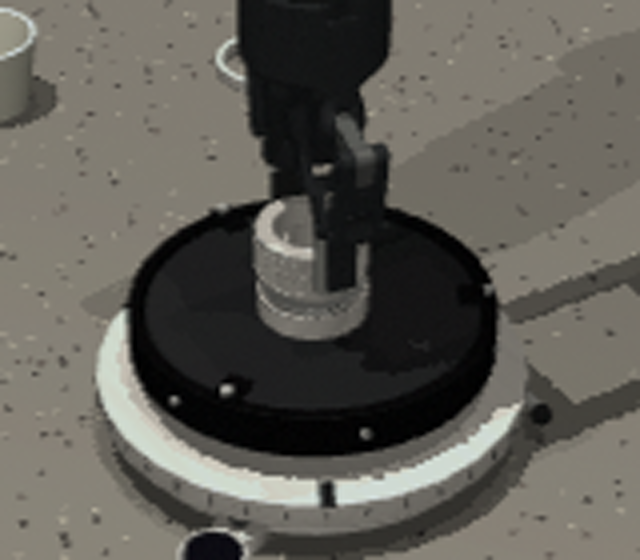

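```bash
python3 -m jog '[[1,[0.06,0,0.1],0],[1,[0,0,0.1],0],[1,[0,0,0],0]]'
python3 -m jog '[[1,[0,0,0.1],0],[1,[0,0,0],0]]'
```

```text
time_s: 9.0
tcp_pos: [598.6, 57.9, 100.6]
orientation: [0.114, 0.993, -0.0, 0.0]
ft_force: [-3.9, -0.1, 1.7]
gripper_width: 57.1
time_s: 9.25
tcp_pos: [598.6, 57.8, 99.4]
orientation: [0.114, 0.993, -0.0, 0.0]
ft_force: [-4.0, 0.1, 1.0]
gripper_width: 57.2
```

```bash
python3 -m jog '[[1,[0.06,0,0.05],0],[1,[0,0,0],0]]'
python3 -m jog '[[1,[0,0,0.1],0],[1,[0,0,0],0]]'
```

```text
time_s: 9.5
tcp_pos: [598.5, 57.9, 99.1]
orientation: [0.114, 0.993, -0.0, 0.001]
ft_force: [-3.0, -0.9, 2.0]
gripper_width: 57.5
time_s: 9.75
tcp_pos: [598.6, 57.9, 99.0]
orientation: [0.114, 0.993, -0.0, 0.001]
ft_force: [-5.1, -0.2, 7.1]
gripper_width: 57.3
```

```bash
python3 -m jog '[[1,[0.06,0,0],0.05],[1,[0,0,0],0.07],[1,[0,0,0],0.07]]'
python3 -c "
from h import *
s=r.observe();print(s['tcp_pos'],s['ft_force'],s['moment'],s['qpos'])"
```

```text
time_s: 10.12
tcp_pos: [598.5, 57.4, 99.0]
orientation: [0.209, 0.978, -0.0, 0.001]
ft_force: [-3.7, -0.7, 5.8]
gripper_width: 57.0
[598.51302537  57.40798629  98.9692754 ] [-3.66801949 -0.7348334   5.80849684] [-0.30011337  0.61547274  0.14747379] [-4.75454698e-02  3.95175201e-01  1.59090396e+00 -1.42308942e-03
  1.15305722e+00 -1.19720372e+00]
```

```bash
python3 -m jog '[[1,[0,0,0.02],0.07],[1,[0,0,0],0.07],[1,[0,0,0],0.07]]'
python3 -m jog '[[1,[0,0,0],0.07],[1,[0,0,0],0.07],[1,[0,0,0],0.07]]'
python3 -c "
from h import *
s=r.observe();print(s['tcp_pos'],s['ft_force'],s['moment'],s['qpos'])"
```

```text
time_s: 10.5
tcp_pos: [598.6, 57.7, 98.9]
orientation: [0.31, 0.951, -0.0, 0.001]
ft_force: [-3.5, -1.9, 6.0]
gripper_width: 57.2
time_s: 10.88
tcp_pos: [598.6, 57.6, 99.0]
orientation: [0.408, 0.913, 0.0, 0.001]
ft_force: [-3.5, -1.2, 5.9]
gripper_width: 57.3
[598.62612644  57.63603788  98.9627135 ] [-3.49857767 -1.1671593   5.87119824] [-0.18125486  0.57892925  0.15176448] [-4.73664495e-02  3.95239244e-01  1.59082901e+00 -9.84834722e-04
  1.15279104e+00 -7.77243023e-01]
```

```bash
python3 -m jog '[[1,[0,0,0],0.07],[1,[0,0,0],0.07],[1,[0,0,0],0.07]]'
python3 -m jog '[[1,[0,0,0],0.07],[1,[0,0,0],0.07],[1,[0,0,0],0.07]]'
python3 -c "
from h import *
s=r.observe();print(s['tcp_pos'],s['ft_force'],s['moment'],s['qpos'])"
```

```text
time_s: 11.25
tcp_pos: [598.7, 57.7, 98.9]
orientation: [0.501, 0.865, 0.0, 0.001]
ft_force: [-3.6, -1.1, 5.9]
gripper_width: 57.8
time_s: 11.62
tcp_pos: [599.0, 57.7, 99.0]
orientation: [0.589, 0.808, 0.001, 0.002]
ft_force: [-2.5, -1.3, 5.3]
gripper_width: 57.0
[599.02522502  57.7122964   98.96313805] [-2.52241121 -1.27091463  5.25602374] [-0.16536074  0.40972158  0.16816497] [-4.73223542e-02  3.95443394e-01  1.59054058e+00 -7.46857497e-04
  1.15196111e+00 -3.57167816e-01]
```

Turned 1.04 rad so far, still on the pins. Continuing.

```bash
python3 -m jog '[[1,[0,0,0],0.07],[1,[0,0,0],0.07],[1,[0,0,0],0.07]]'
python3 -m jog '[[1,[0,0,0],0.07],[1,[0,0,0],0.07],[1,[0,0,0],0.07]]'
python3 -c "
from h import *
s=r.observe();print(s['tcp_pos'],s['ft_force'],s['moment'],s['qpos'])"
```

```text
time_s: 12.0
tcp_pos: [599.0, 57.7, 99.0]
orientation: [0.671, 0.742, 0.001, 0.002]
ft_force: [-2.4, -0.5, 5.1]
gripper_width: 57.3
time_s: 12.38
tcp_pos: [598.9, 57.6, 98.5]
orientation: [0.745, 0.667, 0.001, 0.001]
ft_force: [-1.5, -0.6, 0.5]
gripper_width: 57.3
[598.92367832  57.60254344  98.49764758] [-1.51282352 -0.61212619  0.50699657] [-0.04502351  0.16523856 -0.0011055 ] [-4.74723027e-02  3.95925039e-01  1.59096777e+00 -8.34207501e-04
  1.15120978e+00  6.30268677e-02]
```

```bash
python3 -m jog '[[1,[0,0,0.1],0],[1,[0,0,0.1],0],[1,[0,0,0],0]]'
python3 -c "
from h import *
s=r.observe();print(s['tcp_pos'],s['ft_force'],s['moment'],s['qpos'])"
```

```text
time_s: 12.75
tcp_pos: [598.7, 58.4, 97.0]
orientation: [0.744, 0.668, 0.001, 0.001]
ft_force: [-2.9, 2.1, 6.8]
gripper_width: 57.0
[598.68183322  58.42832142  97.00297574] [-2.88076541  2.069818    6.8349919 ] [ 0.09952164  0.5402895  -0.14059292] [-4.68563107e-02  3.97822860e-01  1.59184191e+00  7.14307843e-04
  1.14914622e+00  5.99354030e-02]
```

```bash
python3 -m jog '[[1,[0,0,0],0.04],[1,[0,0,0],0.03]]'
python3 -c "
from h import *
s=r.observe();print(s['tcp_pos'],s['ft_force'],s['moment'],s['qpos'])"
```

```text
time_s: 13.0
tcp_pos: [598.0, 58.1, 95.4]
orientation: [0.767, 0.641, 0.001, 0.0]
ft_force: [-0.4, -0.3, -1.3]
gripper_width: 57.3
[597.98203579  58.12626479  95.35482468] [-0.41770009 -0.25249462 -1.2890973 ] [ 0.02575968 -0.040026    0.0280848 ] [-4.70718607e-02  3.99444933e-01  1.59347768e+00 -1.34308924e-06
  1.14727862e+00  1.31120795e-01]
```

```bash
python3 -m jog '[[1,[0,0,0.1],0],[1,[0,0,0.1],0],[1,[0,0,0],0]]'
python3 -c "
from h import *
s=r.observe();print(s['tcp_pos'],s['ft_force'],s['moment'])"
```

```text
time_s: 13.38
tcp_pos: [597.8, 58.1, 93.7]
orientation: [0.767, 0.642, 0.0, 0.0]
ft_force: [0.5, -0.1, 1.6]
gripper_width: 56.7
[597.75206616  58.11861139  93.74093482] [ 0.49393851 -0.12829007  1.6002064 ] [ 0.08266433  0.02459564 -0.01524862]
```

```bash
python3 -m jog '[[1,[0,0,0.1],0],[1,[0,0,0.1],0],[1,[0,0,0.1],0],[1,[0,0,0],0]]' 80
python3 -c "
from h import *
s=r.observe();print(s['tcp_pos'],s['ft_force'],s['moment'])"
python3 -m jog '[[1,[0,0,0.1],0],[1,[0,0,0.1],0],[1,[0,0,0],0]]'
python3 -c "
from h import *
s=r.observe();print(s['tcp_pos'],s['ft_force'],s['moment'])"
```

```text
time_s: 13.88
tcp_pos: [597.8, 58.1, 91.0]
orientation: [0.767, 0.641, 0.0, 0.0]
ft_force: [-0.8, 0.8, 4.1]
gripper_width: 56.6
[597.75777575  58.11669446  90.96220912] [-0.79577688  0.80313195  4.08277271] [0.01923632 0.14742116 0.00946458]
time_s: 14.25
tcp_pos: [597.8, 58.1, 89.2]
orientation: [0.767, 0.641, 0.0, 0.0]
ft_force: [-1.5, 1.3, 6.0]
gripper_width: 56.7
[597.80189048  58.13980603  89.15572214] [-1.51700227  1.25381902  6.04445301] [0.10299663 0.27432841 0.03091906]
```

```bash
python3 -m jog '[[1,[0,0,0.1],0],[1,[0,0,0],0]]'
python3 -c "
from h import *
s=r.observe();print(s['tcp_pos'],s['ft_force'],s['moment'])"
python3 -m jog '[[1,[0,0,0.1],0],[1,[0,0,0],0]]'
python3 -c "
from h import *
s=r.observe();print(s['tcp_pos'],s['ft_force'],s['moment'])"
```

```text
time_s: 14.5
tcp_pos: [597.8, 58.1, 88.9]
orientation: [0.767, 0.641, 0.0, 0.0]
ft_force: [-3.7, 0.7, 9.0]
gripper_width: 57.0
[597.80989901  58.12548633  88.8873609 ] [-3.73798607  0.70655141  9.01049561] [ 1.07899072e-01  5.60382364e-01 -3.88011605e-04]
time_s: 14.75
tcp_pos: [597.8, 58.1, 88.8]
orientation: [0.767, 0.642, 0.0, 0.0]
ft_force: [-4.6, -0.1, 14.2]
gripper_width: 56.4
[597.79390213  58.14324583  88.83870375] [-4.55892816 -0.1154941  14.24073687] [ 0.06196938  0.96025574 -0.00365719]
```

```bash
python3 -m jog '[[1,[0,0,0.05],0],[1,[0,0,0],0],[1,[0,0,0],0],[1,[0,0,0],0]]'
python3 - <<'E'
from h import *
np.set_printoptions(precision=3,suppress=True)
s=r.observe();print(s["time_s"],s["tcp_pos"],s["ft_force"],s["moment"],s["dq"])
f=r.grab_frame("wrist");cv2.imwrite("pics/w9.png",f)
f=r.grab_frame("scene");cv2.imwrite("pics/s9.png",cv2.resize(f[190:330,240:400],None,fx=4,fy=4,interpolation=cv2.INTER_CUBIC))
for t in("collar_mid",):
    print([ (round(d["p"],2),d["at"]) for d in r.pinpoint("scene",t)])
    r.grab_frame("top");print([ (round(d["p"],2),d["at"]) for d in r.pinpoint("top",t)])
E
```

```text
time_s: 15.25
tcp_pos: [597.8, 58.1, 88.8]
orientation: [0.767, 0.642, 0.0, 0.0]
ft_force: [-5.6, 0.8, 16.1]
gripper_width: 56.8
15.25 [597.846  58.127  88.846] [-5.559  0.836 16.109] [0.078 1.139 0.029] [ 0.    -0.001 -0.002  0.    -0.002 -0.   ]
[(0.79, [600.0, 58.0, 99.2]), (0.72, [597.7, 51.5, 92.5])]
[(0.58, [597.1, 62.4, 105.0])]
```

View pics/w9.png

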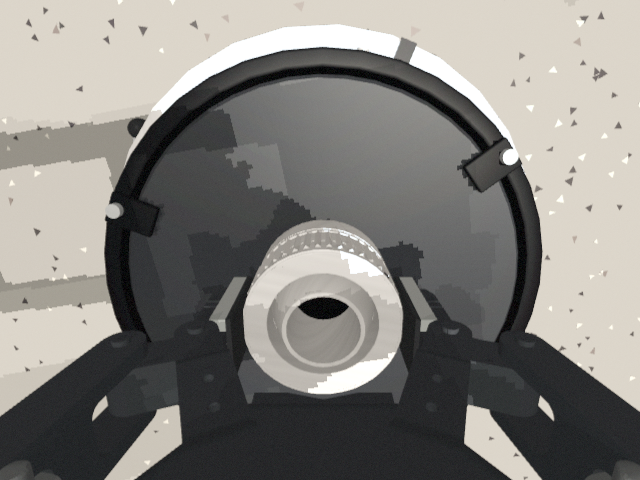

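View pics/s9.png

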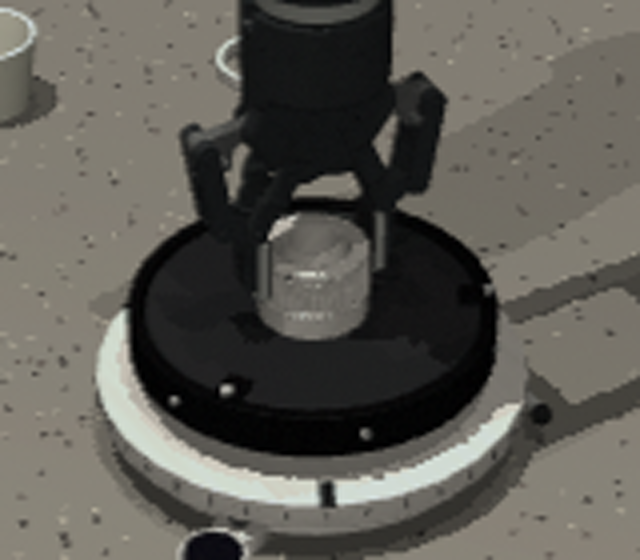

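```bash
python3 -c "
from cell import r
print(r.hand_in())"
```

```text
the job is handed in; nothing more can be done
None
```

The collar is home on the spigot and was handed in at about 15.5 s of the 54 s allowed, still gripped and pushed down. No verdict was reported.

**What I did**
- I found the collar and the hub with the wrist camera. The collar was measured from three arm poses; the hub came from one view, checked against the spigot and boss diameters and a second view.
- I gripped the collar at 60 N, later 80 N, and set it over the spigot until it lay on the pins (TCP at z = 99.0 mm).
- I turned it about 1.5 rad under roughly 6 N until the keyways dropped over the pins. One keyway rubbed, and easing the collar 0.07 rad freed it.
- I then pushed it down against the spring in 1 mm steps.

**Last checks**
- **Height:** the TCP stopped hard at z = 88.85 mm. I expected 88.8 mm when home, so the collar's centre should be about 13 mm above the shoulder.
- **Push:** the vertical force was 16 N and the joint speeds were nearly zero. The highest vertical force I read was also 16 N, against the 150 N limit.
- **Centring:** the TCP was about 0.8 mm from the hub axis I measured, and the tool was upright to within 0.001 in its orientation reading.
- **Picture:** the scene view shows the collar sitting on the boss with no gap.

**What disagreed**
- **Pinpoint:** the network put collar_mid at z = 99 mm from the scene camera and z = 105 mm from the top camera. From the contact height I expect 101 mm, so this is about the network's own 4 mm error.
- **Side load:** a force of about 5.6 N along −x remained at the wrist, most likely from slight misalignment against the spigot.
- **Other objects:** I did not measure them again at the end. The arm never came near them.

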